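Push the boxed ring toy into its display corner

TASK

Without picking it up, push the carton with the purple ring picture across the counter with your fingers into the corner between the wooden rail and the red end stop, so that it stands upright with its long side flat against the rail and its end touching the red stop. Leave the carton with the teal ring, the treat jar and the wooden dumbbell where they are. Finish with the robot clear of everything.

Things in the scene. Friction and masses are not known exactly. Their poses are not given: they have to be found in the camera images.
- purple_carton: white cardboard carton 90 (its x) x 120 (its y) x 75 mm high, 0.3 to 0.6 kg, purple ring printed on top and on both long sides; loose, on the robot's side of the rail, up to 20 degrees askew to it. Too wide to grasp; slides at a few newtons. Origin: centre of its underside; z up, x across its depth, roughly towards the rail.
- rail: fixed wooden rail 18 mm thick, 440 mm long, 55 mm high, beyond the carton from the robot. Origin: at counter height, mid-length, on the face that looks to the robot (the face is x = 0 of this frame); x points into the rail, away from the robot, y along it, z up. An end stop stands at each end, 380 mm clear between.
- red_stop: fixed red block 75 (its x) x 25 (its y) x 55 mm high, at right angles to the rail at its left or right end (it may change places with the white stop). Origin: centre of its underside; axes parallel to the rail's. The face to touch is 12.5 mm from the origin along y, towards the rail's middle.
- white_stop: fixed white block, same size and axes as the red stop, at the other end of the rail. Origin: centre of its underside.
- teal_carton: white cardboard carton 90 (its x) x 120 (its y) x 75 mm high like the purple one but printed in teal; loose; must stay where it is. Origin: centre of its underside, z up.
- treat_jar: amber jar with a wood-coloured lid, 66 mm diameter, 120 mm high; loose; must stay where it is. Origin: centre of its underside.
- dumbbell: wooden fetch dumbbell lying on the counter, 130 mm long (its x), square ends 48 mm across; loose; must stay where it is. Origin: counter level under its middle.

How it is judged:
By the outcome, as a careful person would: the job done as asked, in the order asked, and still so for the second after the job is handed in, with the robot touching nothing.
It also fails if it takes over 48 s, if anything falls off the work surface, if the arm or the gripper's body presses on something with over 40 N, if the wrist force passes 120 N, or if a joint passes its speed limit or range.

ROBOT

A 6-joint arm with a two-finger parallel gripper is mounted at the origin on the work surface. World frame = base frame: x ahead of the robot, y to its left, z up, the work surface at z = 0. Lengths are in m, angles in rad, forces in N, time in s.
With the tool pointing down it reaches from about 0.4 to 0.825 m from the base axis. Payload 7 kg.
Tool frame: the origin (TCP) lies between the finger pads; the fingertips stand robot.finger_overhang ahead of it and the grasp point (between the pads) lies 5 mm behind it (robot.finger_overhang is the distance from the TCP to the fingertips, in m); z points along the fingers, y is the line along which they close (so a half turn about z gives the same grasp; the last joint's range is limited). The gripper opens to 88 mm and grips with 3 to 60 N. Pads are 19 mm wide; open, the fingers measure 130 mm over their backs; the gripper's body (78 mm by 193 mm) begins 47 mm behind the grasp point.
Start: joints at [1.524, 0.359, 0.012, 0, -1.224, -0.288], TCP at [0.222, 0.637, 0.241] pointing down, gripper open.
Joint ranges: [-3.07, 3.07], [-1.43, 2.12], [-1.02, 1.25], [-3.03, 1.67], [-3.05, -0], [-3.03, 3.03]. Speed limits (rad/s): [2.39, 2.39, 3.01, 3.14, 3.14, 3.14].

INTERFACE

Orientations are given as a rotation vector (axis times angle).
In Python, from workcell import robot, optics, spotter gives the robot as it stands.
- The arm moves only by the tool play_rows, never from a script. Its argument "increments" is a list of rows, each a list of 6 numbers: the shift along the tool's x, y, z in cm, then the turn, a rotation vector about the tool's x, y, z in rad. In form: [[tx, ty, tz, wx, wy, wz], ...]. A call has 1 to 20 rows; each row is the pose to reach, as a shift and turn from the pose commanded when the call began, along the tool's axes at that moment; what a row does not reach only later rows make up. A row lasts 1/12 s, in which the tool goes at most 41.7 mm and 7.16 degrees, less where a joint would pass 70% of its speed; a pose out of reach is approached as far as the arm can. A call with a gripper value outside its range is refused whole. "jaw" is the gripper command: -1 is shut, 1 is fully open, values between are in proportion, set as the call begins (left out, the last holds). The fingers move at their own pace and stop on an object; "newtons" is the grip in N (left out, the last holds). Time passes only in rows, so rows that repeat a pose let the fingers close. It gives the time, the measured TCP pose, the force, the opening and the grip force at its end, in the units of the state.
- robot.read_state(): the state, without advancing time (a new reading comes with each control period).
- optics.grab_frame(name): name is "scene" or "top" or "wrist"; returns a dict with "img" (400x640x3 uint8, blue, green, red), "vertical_fov" (degrees; the focal length in pixels is half the picture's height over the tangent of half this angle, whatever the lens; pixels are square), "cx", "cy" (the principal point, pixels), "rvec" (rotation vector, rad) and "tvec" (3), from world to camera coordinates, as OpenCV has them. Camera axes: x right, y down, z forward; pixel columns grow to the right and rows downward; lengths in m; the calibration is good to about 2 mm. The wrist camera is an equidistant fisheye: a pixel r from the principal point sees the ray r / f radians off the axis. A picture is of the moment at which its call begins. There is no depth.
- robot.sign_off(): hands the job in; it is judged then, once.
Trained networks look in a picture, given as the dict that the camera call returned (one of the last four; its "shot" number tells which), for a name from the list of things; names that differ only in an ending like _2 or _b are one class to them, and where a whole thing is asked for, a point or a joint stands for the part that bears it (a point fixed in the world has none). Each returns a list of dicts, best first, with "score" (0 to 1); they miss things now and then, are a little off and sometimes report something else, mostly with a low value. They report only what shows in the picture. A call takes as long as a camera call.
- spotter.trace(label, picture): "mask" (400x640 bool, what is visible of it) and "xy" ([column, row] in pixels, amid what is visible of it).
The state is a dict: "time": time; "q": joint angles; "joint_velocities": joint speeds; "tau": joint torques, N m; "tool_pos": TCP position; "eef_rot": TCP orientation; "force": force on the tool from outside, world axes, zero at the start; "moment": the same for the moment, N m; "gripper_width": opening from 0.0 (shut) to 1.0 (fully open); "gripper_force": force on a finger pad.
Only numpy, scipy, OpenCV 4.12 (cv2) and the standard library are available. Lean on these libraries where they do the work, as an engineer would, in place of code of your own. Each camera call takes 0.05 s, during which the arm holds its last target. There are 200 camera calls.

## Working session

There is one attempt and no reset: what is moved stays moved. The work goes in short steps, Python scripts to look and compute and a tool call to move; the robot and the scene stay as the last step left them, time stands still between calls to the robot, and variables do not carry over. Pictures are saved under pics/ and viewed, at most 10 in all, crops included, and the job is handed in when it is done.

Besides the shell and the picture viewer there is one more tool, called in YAML: its name, and indented under it one key for each argument. play_rows: Moves the arm, as the interface text tells. Its arguments: {"type":"object","properties":{"increments":{"type":"array"},"jaw":{"type":"number"},"newtons":{"type":"number"}},"required":["increments"]}

```bash
mkdir -p pics; cat > h.py <<'E'
import numpy as np, cv2
from workcell import robot, optics, spotter
def ray(p,uv):
    R=cv2.Rodrigues(np.array(p["rvec"],float))[0]; t=np.array(p["tvec"],float)
    f=200/np.tan(np.radians(p["vertical_fov"])/2)
    d=np.array([(uv[0]-p["cx"])/f,(uv[1]-p["cy"])/f,1.]); return -R.T@t, R.T@d
def at(p,uv,z):
    o,d=ray(p,uv); return o+d*(z-o[2])/d[2]
def proj(p,X):
    R=cv2.Rodrigues(np.array(p["rvec"],float))[0]; f=200/np.tan(np.radians(p["vertical_fov"])/2)
    c=R@np.array(X,float)+np.array(p["tvec"],float).ravel(); return np.array([c[0]/c[2]*f+p["cx"],c[1]/c[2]*f+p["cy"]])
E
python3 - <<'E'
from h import *
s=robot.read_state(); print(s['tool_pos'],s['eef_rot'],s['time'],robot.finger_overhang,s['force'])
for n in("top","scene"):
    p=optics.grab_frame(n); cv2.imwrite(f"pics/{n}0.png",p["img"])
    print(n,p["vertical_fov"],ray(p,(320,200)))
    for l in("purple_carton","teal_carton","rail","red_stop","white_stop","treat_jar","dumbbell"):
        for r in spotter.trace(l,p)[:2]:
            m=r["mask"].astype(np.uint8); c=max(cv2.findContours(m,0,2)[0],key=cv2.contourArea)
            print(l,round(r["score"],2),np.round(r["xy"]),m.sum(),np.round(cv2.boxPoints(cv2.minAreaRect(c))).tolist())
E
```

```text
[0.2216497  0.63707608 0.23962931] [ 3.09603126e+00 -5.23335746e-01 -2.17753108e-04] 0.0 0.014 [-0.432099   -0.67219389 -0.67141092]
top 55.04253659990338 (array([0.44359718, 0.08029333, 0.91096714]), array([ 0.08502064, -0.03609617, -0.99596083]))
purple_carton 0.63 [342. 186.] 2349 [[307.0, 180.0], [359.0, 157.0], [376.0, 196.0], [324.0, 219.0]]
teal_carton 0.93 [462. 268.] 2935 [[423.0, 255.0], [485.0, 237.0], [499.0, 282.0], [437.0, 301.0]]
rail 0.71 [331. 136.] 2335 [[231.0, 136.0], [423.0, 123.0], [424.0, 137.0], [232.0, 150.0]]
red_stop 0.82 [419. 151.] 601 [[405.0, 133.0], [423.0, 132.0], [425.0, 168.0], [407.0, 169.0]]
white_stop 0.79 [244. 160.] 497 [[233.0, 144.0], [248.0, 143.0], [251.0, 180.0], [236.0, 181.0]]
treat_jar 0.82 [207. 258.] 1053 [[186.0, 242.0], [226.0, 242.0], [226.0, 273.0], [186.0, 273.0]]
treat_jar 0.58 [164. 186.] 1005 [[145.0, 210.0], [154.0, 154.0], [181.0, 159.0], [172.0, 215.0]]
dumbbell 0.98 [160. 185.] 1006 [[145.0, 211.0], [154.0, 154.0], [180.0, 158.0], [171.0, 215.0]]
scene 50.11202540110552 (array([ 0.93930409, -0.59482716,  0.73517677]), array([-0.39845033,  0.63204924, -0.66465364]))
teal_carton 0.79 [170. 261.] 3702 [[123.0, 275.0], [167.0, 211.0], [215.0, 244.0], [171.0, 308.0]]
rail 0.86 [356. 250.] 2314 [[306.0, 309.0], [397.0, 173.0], [412.0, 183.0], [321.0, 319.0]]
red_stop 0.84 [298. 290.] 876 [[276.0, 294.0], [287.0, 271.0], [324.0, 290.0], [312.0, 312.0]]
red_stop 0.56 [375. 178.] 546 [[363.0, 187.0], [370.0, 167.0], [397.0, 176.0], [390.0, 196.0]]
white_stop 0.98 [375. 182.] 557 [[363.0, 187.0], [369.0, 167.0], [397.0, 176.0], [391.0, 196.0]]
treat_jar 0.74 [326. 133.] 949 [[316.0, 111.0], [338.0, 111.0], [338.0, 156.0], [316.0, 156.0]]
dumbbell 0.97 [397. 148.] 592 [[370.0, 145.0], [378.0, 126.0], [420.0, 144.0], [412.0, 163.0]]
```

View pics/top0.png

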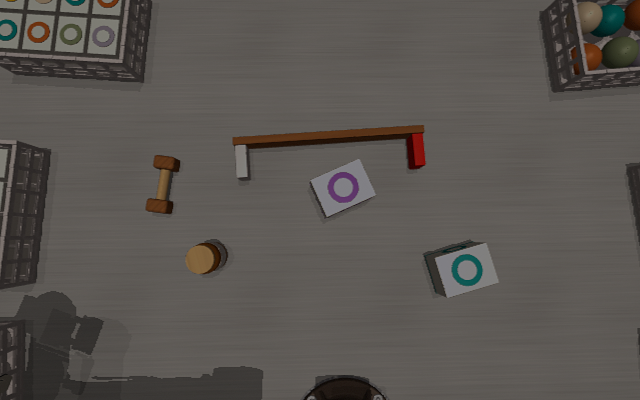

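View pics/scene0.png

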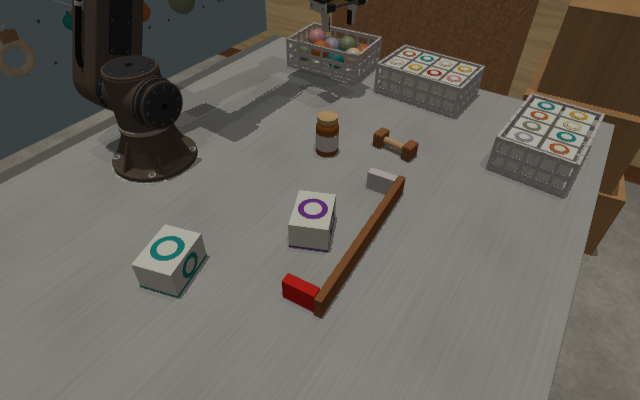

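Both views agree. The rail lies across the front with the red stop at its right end (top view 418,150) and the white stop at its left. The purple carton is askew at (342,187), the teal one is at (466,268), the jar at (203,258) and the dumbbell at (163,185). Next I fit box models to the masks.

```bash
cat >> h.py <<'E'
from scipy.optimize import minimize
def hull(p,pose,box):
    x,y,th=pose; x0,x1,y0,y1,h=box; c,s=np.cos(th),np.sin(th)
    P=[proj(p,(x+c*a-s*b,y+s*a+c*b,z)) for a in(x0,x1) for b in(y0,y1) for z in(0,h)]
    return cv2.convexHull(np.array(P,np.float32))
def soft(p,pose,box):
    im=np.zeros((1600,2560),np.uint8); cv2.fillConvexPoly(im,np.int32(np.round((hull(p,pose,box)+.5)*4*16-8)),255,shift=4)
    return cv2.resize(im,(640,400),interpolation=cv2.INTER_AREA)/255.
def fit(obs,x0):
    def cost(v):
        c=0
        for p,m,box in obs:
            r=soft(p,v,box); c+=1-np.minimum(r,m).sum()/np.maximum(r,m).sum()
        return c/len(obs)
    S=np.array([x0]+[np.array(x0)+d for d in np.diag([.03,.03,.15])])
    return minimize(cost,x0,method="Nelder-Mead",options=dict(initial_simplex=S,xatol=1e-4,fatol=1e-5))
CART=(-.045,.045,-.06,.06,.075)
def mask(l,p,near=None):
    for r in spotter.trace(l,p):
        if r["score"]>.5 and (near is None or np.hypot(*(np.array(r["xy"])-near))<25): return r["mask"].astype(float)
E
python3 - <<'E'
from h import *
ps=[optics.grab_frame(n) for n in("top","scene")]
t,s=ps
B={"rail":(0,.018,-.22,.22,.055),"red_stop":(-.075,0,-.215,-.19,.055),"white_stop":(-.075,0,.19,.215,.055)}
obs=[]
for p in ps:
    for l in B:
        m=mask(l,p)
        if m is not None: obs.append((p,m,B[l]))
g=at(t,(329,142),.055)
r=fit(obs,[g[0],g[1],.06]); print("rail",r.x,r.fun,len(obs))
for k in(obs[:3],obs[3:]): q=fit(k,r.x); print(q.x,q.fun)
# ring centres
for l,xy in(("purple_carton",(342,187)),("teal_carton",(466,268))):
    o=[(p,m,CART) for p in ps for m in [mask(l,p)] if m is not None]
    g=at(t,xy,.075); q=fit(o,[g[0],g[1],.35]); print(l,q.x,q.fun,len(o),g)
for p in ps:
    hsv=cv2.cvtColor(p["img"],cv2.COLOR_BGR2HSV); m=cv2.inRange(hsv,(130,70,50),(160,255,255))
    n,lab,st,ce=cv2.connectedComponentsWithStats(m); i=1+np.argmax(st[1:,4])
    print("ring",ce[i],st[i,4],at(p,ce[i],.075))
print("jar",at(t,(203,259),.12),"db",at(t,(163,185),.03))
E
```

```text
rail [0.65872649 0.02769752 0.0560298 ] 0.1256938393185112 5
[0.65872649 0.02769752 0.0560298 ] 0.09130561740834024
[0.65674017 0.02777505 0.05884678] 0.1744794303551841
purple_carton [ 5.43206886e-01 -1.96832912e-04  4.05307522e-01] 0.03795126698525686 2 [0.54307197 0.00123653 0.075     ]
teal_carton [ 0.36021567 -0.26402008  0.26600947] 0.03460552862472044 2 [ 0.36375612 -0.26394253  0.075     ]
ring [342.81018519 186.99537037] 432 [ 0.54306338 -0.00054611  0.075     ]
ring [312.51515152 208.46590909] 264 [ 0.54501271 -0.00072626  0.075     ]
jar [0.39383544 0.29049217 0.12      ] db [0.55739579 0.408403   0.03      ]
```

```bash
cat >> h.py <<'E'
from scipy.spatial.transform import Rotation as Ro
RX,RY,RT=.6587,.0277,.057
def w(xr,yr): return RX+np.cos(RT)*xr-np.sin(RT)*yr, RY+np.sin(RT)*xr+np.cos(RT)*yr
def rowto(x,y,z,yaw):
    s=robot.read_state(); R=Ro.from_rotvec(s["eef_rot"]); T=Ro.from_euler("z",yaw)*Ro.from_euler("x",np.pi)
    d=R.inv().apply(np.array([x,y,z])-s["tool_pos"])*100
    return np.round(np.r_[d,(R.inv()*T).as_rotvec()],3).tolist()
E
python3 - <<'E'
from h import *
print(w(-.21,-.02)); print(rowto(*w(-.21,-.02),.18,RT))
E
```

```text
(np.float64(0.45018043543526803), np.float64(-0.004231038093594524))
[42.656, 53.106, 6.056, 0.0, -0.0, -0.392]
```

play_rows:
  increments:
    - [42.7,53.1,6.0,0,0,-0.392]
    - [42.7,53.1,6.0,0,0,-0.392]
    - [42.7,53.1,6.0,0,0,-0.392]
    - [42.7,53.1,6.0,0,0,-0.392]
    - [42.7,53.1,6.0,0,0,-0.392]
    - [42.7,53.1,6.0,0,0,-0.392]
    - [42.7,53.1,6.0,0,0,-0.392]
    - [42.7,53.1,6.0,0,0,-0.392]
    - [42.7,53.1,6.0,0,0,-0.392]
    - [42.7,53.1,6.0,0,0,-0.392]
    - [42.7,53.1,6.0,0,0,-0.392]
    - [42.7,53.1,6.0,0,0,-0.392]
    - [42.7,53.1,6.0,0,0,-0.392]
    - [42.7,53.1,6.0,0,0,-0.392]
    - [42.7,53.1,6.0,0,0,-0.392]
    - [42.7,53.1,6.0,0,0,-0.392]
    - [42.7,53.1,6.0,0,0,-0.392]
    - [42.7,53.1,6.0,0,0,-0.392]
    - [42.7,53.1,6.0,0,0,-0.392]
    - [42.7,53.1,6.0,0,0,-0.392]
  jaw: 0.14

```text
time: 3.07
tool_pos: [0.4506, -0.0043, 0.1807]
eef_rot: [-3.14, -0.089, -0.0]
force: [-0.6, 0.2, -0.8]
gripper_width: 0.569
gripper_force: 0.0
```

```bash
python3 - <<'E'
from h import *
s=robot.read_state(); print(s['tool_pos'],s['gripper_width'],s['time'],s['force'])
print(rowto(*w(-.21,-.02),.04,RT))
E
```

```text
[ 0.45057052 -0.00425933  0.18066156] 0.5694073075431726 3.0667 [-0.6391066   0.15791445 -0.78567169]
[-0.042, -0.003, 14.066, -0.0, -0.0, -0.0]
```

play_rows:
  increments:
    - [0,0,3.5,0,0,0]
    - [0,0,7,0,0,0]
    - [0,0,10.5,0,0,0]
    - [0,0,13,0,0,0]
    - [0,0,14.1,0,0,0]
    - [0,0,14.1,0,0,0]

```text
time: 3.57
tool_pos: [0.4488, -0.0038, 0.0373]
eef_rot: [3.139, 0.093, -0.007]
force: [-0.8, 0.0, 0.3]
gripper_width: 0.57
gripper_force: 0.0
```

play_rows:
  increments:
    - [0.5,0,0,0,0,0]
    - [1,0,0,0,0,0]
    - [1.5,0,0,0,0,0]
    - [2,0,0,0,0,0]
    - [2.5,0,0,0,0,0]
    - [3,0,0,0,0,0]
    - [3.5,0,0,0,0,0]
    - [4,0,0,0,0,0]
    - [4.5,0,0,0,0,0]
    - [5,0,0,0,0,0]
    - [5.5,0,0,0,0,0]
    - [6,0,0,0,0,0]
    - [6.5,0,0,0,0,0]
    - [7,0,0,0,0,0]
    - [7.5,0,0,0,0,0]
    - [8,0,0,0,0,0]
    - [8.5,0,0,0,0,0]
    - [9,0,0,0,0,0]

```text
time: 5.07
tool_pos: [0.5399, 0.0003, 0.0394]
eef_rot: [3.14, 0.089, -0.003]
force: [-6.4, -0.2, 4.4]
gripper_width: 0.57
gripper_force: 3.1
```

```bash
cat > look.py <<'E'
from h import *
import sys
s=robot.read_state(); print(s['tool_pos'],s['time'],s['force'])
x0=[float(a) for a in sys.argv[2:5]]
ps=[optics.grab_frame(n) for n in("top","scene")]; o=[]
for p in ps:
    m=mask("purple_carton",p,proj(p,(x0[0],x0[1],.05)))
    if m is not None: o.append((p,m,CART))
    else: print("miss")
    hsv=cv2.cvtColor(p["img"],cv2.COLOR_BGR2HSV); k=cv2.inRange(hsv,(130,70,50),(160,255,255))
    n,lab,st,ce=cv2.connectedComponentsWithStats(k)
    if n>1: i=1+np.argmax(st[1:,4]); print("ring",st[i,4],at(p,ce[i],.075))
if o:
    q=fit(o,x0); d=q.x[:2]-[RX,RY]; c,sn=np.cos(RT),np.sin(RT)
    print("carton",q.x,q.fun,"rail frame",d@[c,sn],d@[-sn,c],q.x[2]-RT)
c=[cv2.resize(ps[0]["img"][90:250,220:460],None,fx=2.2,fy=2.2,interpolation=2),cv2.resize(ps[1]["img"][140:320,230:430],(391,352),interpolation=2)][:2]
h=min(len(a) for a in c); cv2.imwrite(f"pics/{sys.argv[1]}.png",cv2.resize(np.hstack([a[:h] for a in c]),None,fx=.85,fy=.85))
E
python3 look.py a1 0.605 -0.01 0.06
```

```text
[5.39946074e-01 2.98630314e-04 3.94247340e-02] 5.0667 [-6.35470676 -0.21969753  4.37465167]
miss
ring 267 [ 0.60142978 -0.01676964  0.075     ]
carton [ 0.5993477  -0.01720629  0.07806278] 0.1102504794311997 rail frame -0.061814181542553755 -0.04145211264931514 0.021062780851625683
```

View pics/a1.png

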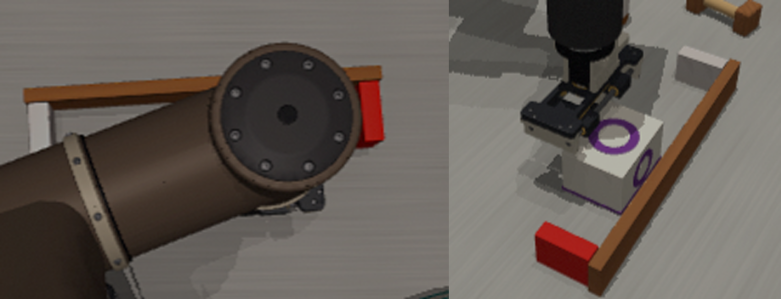

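The carton is now nearly parallel to the rail, with a gap of about 15 mm. I'll close that slowly.

play_rows:
  increments:
    - [0.3,0,0,0,0,0]
    - [0.6,0,0,0,0,0]
    - [0.9,0,0,0,0,0]
    - [1.1,0,0,0,0,0]
    - [1.2,0,0,0,0,0]
    - [1.3,0,0,0,0,0]
    - [1.3,0,0,0,0,0]

```text
time: 5.85
tool_pos: [0.5533, 0.0014, 0.0395]
eef_rot: [3.14, 0.089, -0.001]
force: [-4.1, -0.6, 1.5]
gripper_width: 0.571
gripper_force: 2.0
```

play_rows:
  increments:
    - [0.1,0,0,0,0,0]
    - [0.2,0,0,0,0,0]
    - [0.3,0,0,0,0,0]
    - [0.3,0,0,0,0,0]

```text
time: 6.18
tool_pos: [0.5568, 0.0018, 0.0395]
eef_rot: [-3.14, -0.09, -0.001]
force: [-1.2, -0.8, -0.5]
gripper_width: 0.572
gripper_force: 0.9
```

play_rows:
  increments:
    - [0.1,0,0,0,0,0]
    - [0.2,0,0,0,0,0]
    - [0.2,0,0,0,0,0]

```text
time: 6.43
tool_pos: [0.5588, 0.0019, 0.0395]
eef_rot: [-3.14, -0.09, -0.001]
force: [-2.1, -0.2, -1.6]
gripper_width: 0.568
gripper_force: 0.9
```

play_rows:
  increments:
    - [0.1,0,0,0,0,0]
    - [0.2,0,0,0,0,0]
    - [0.2,0,0,0,0,0]

```text
time: 6.68
tool_pos: [0.5599, 0.0019, 0.0395]
eef_rot: [3.14, 0.09, -0.002]
force: [-5.1, -0.3, 3.1]
gripper_width: 0.573
gripper_force: 2.6
```

play_rows:
  increments:
    - [0.1,0,0,0,0,0]
    - [0.2,0,0,0,0,0]
    - [0.2,0,0,0,0,0]

```text
time: 6.93
tool_pos: [0.5599, 0.0018, 0.0394]
eef_rot: [3.14, 0.09, -0.007]
force: [-14.3, 3.1, 9.6]
gripper_width: 0.566
gripper_force: 6.5
```

```bash
python3 look.py a2 0.618 -0.02 0.057
```

```text
[0.55986207 0.00181901 0.03940692] 6.9333 [-14.27229003   3.06867893   9.6155623 ]
miss
ring 272 [ 0.62029736 -0.01535512  0.075     ]
carton [ 0.61503868 -0.01420069  0.13735618] 0.23352503887648612 rail frame -0.04597746139734227 -0.039345297607411574 0.08035617655377802
```

play_rows:
  increments:
    - [-1,0,0,0,0,0]
    - [-2.5,0,0,0,0,0]
    - [-2.5,0,-4,0,0,0]
    - [-2.5,0,-7,0,0,0]
    - [-2.5,0,-9,0,0,0]
    - [-2.5,0,-9,0,0,0]
  jaw: -0.32

```text
time: 7.63
tool_pos: [0.5412, 0.0016, 0.1349]
eef_rot: [-3.138, -0.092, -0.016]
force: [1.0, -0.0, -0.6]
gripper_width: 0.343
gripper_force: 0.0
```

```bash
python3 look.py a3 0.618 -0.02 0.057; python3 - <<'E'
from h import *
s=robot.read_state(); print(s['q'])
print(rowto(*w(-.047,.055),.13,RT-np.pi/2))
E
```

```text
[0.54116756 0.00157411 0.13488874] 7.6333 [ 1.00308407 -0.01496628 -0.56831804]
miss
ring 296 [ 0.61781372 -0.01540998  0.075     ]
carton [ 0.61565769 -0.01544916  0.0960906 ] 0.14911740176679011 rail frame -0.045430578600913867 -0.040627002281967355 0.03909059767641925
[ 3.66164752e-01  2.35970702e-01 -4.41479558e-01 -1.39230841e-04
 -8.93098460e-01  1.26182633e+00]
[7.572, -7.507, -0.089, -0.0, -0.0, 1.571]
```

View pics/a3.png

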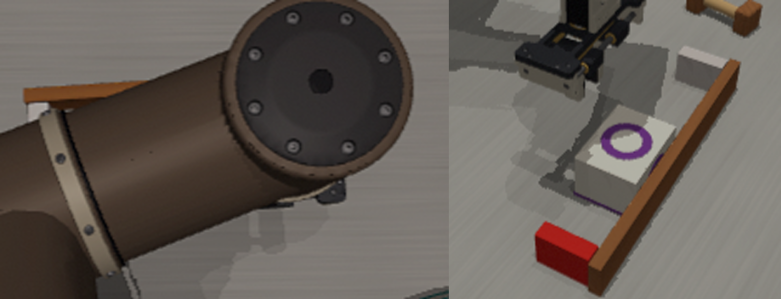

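play_rows:
  increments:
    - [2.5,-2.5,0,0,0,0.4]
    - [5,-5,0,0,0,0.8]
    - [7.6,-7.5,-0.1,0,0,1.2]
    - [7.6,-7.5,-0.1,0,0,1.571]
    - [7.6,-7.5,-0.1,0,0,1.571]
    - [7.6,-7.5,-0.1,0,0,1.571]
    - [7.6,-7.5,-0.1,0,0,1.571]
    - [7.6,-7.5,-0.1,0,0,1.571]
    - [7.6,-7.5,-0.1,0,0,1.571]
    - [7.6,-7.5,-0.1,0,0,1.571]
    - [7.6,-7.5,-0.1,0,0,1.571]
    - [7.6,-7.5,-0.1,0,0,1.571]
    - [7.6,-7.5,-0.1,0,0,1.571]
    - [7.6,-7.5,-0.1,0,0,1.571]
    - [7.6,-7.5,-0.1,0,0,1.571]
    - [7.6,-7.5,-0.1,0,0,1.571]

```text
time: 9.17
tool_pos: [0.6088, 0.0798, 0.1297]
eef_rot: [2.286, -2.154, -0.001]
force: [-0.3, 0.6, -0.3]
gripper_width: 0.339
gripper_force: 0.0
```

```bash
python3 - <<'E'
from h import *
print(rowto(*w(-.047,.055),.04,RT-np.pi/2))
E
```

```text
[-0.023, 0.007, 8.97, 0.001, -0.0, 0.003]
```

play_rows:
  increments:
    - [0,0,3,0,0,0]
    - [0,0,6,0,0,0]
    - [0,0,8,0,0,0]
    - [0,0,9,0,0,0]
    - [0,0,9,0,0,0]

```text
time: 9.58
tool_pos: [0.6075, 0.0792, 0.038]
eef_rot: [2.282, -2.153, -0.003]
force: [-0.4, -0.1, -0.8]
gripper_width: 0.338
gripper_force: 0.0
```

play_rows:
  increments:
    - [0.6,0,0,0,0,0]
    - [1.2,0,0,0,0,0]
    - [1.8,0,0,0,0,0]
    - [2.3,0,0,0,0,0]
    - [2.8,0,0,0,0,0]
    - [3.3,0,0,0,0,0]
    - [3.8,0,0,0,0,0]
    - [4.3,0,0,0,0,0]
    - [4.8,0,0,0,0,0]
    - [5.3,0,0,0,0,0]
    - [5.8,0,0,0,0,0]
    - [6.3,0,0,0,0,0]
    - [6.8,0,0,0,0,0]
    - [7.3,0,0,0,0,0]
    - [7.8,0,0,0,0,0]
    - [8.3,0,0,0,0,0]
    - [8.8,0,0,0,0,0]
    - [9.3,0,0,0,0,0]
    - [9.8,0,0,0,0,0]

```text
time: 11.17
tool_pos: [0.6154, -0.0174, 0.0419]
eef_rot: [-2.282, 2.155, -0.001]
force: [-2.5, 7.0, 4.3]
gripper_width: 0.339
gripper_force: 3.5
```

```bash
python3 look.py a4 0.621 -0.09 0.057
```

```text
[ 0.61540721 -0.01743006  0.04187764] 11.1667 [-2.50325145  7.02343095  4.34539262]
ring 198 [ 0.60478806 -0.09902488  0.075     ]
ring 349 [ 0.62183205 -0.08951324  0.075     ]
carton [ 0.61858358 -0.08871371  0.10228682] 0.4086420781371723 rail frame -0.04668326071052724 -0.11393924525632254 0.04528682493113408
```

View pics/a4.png

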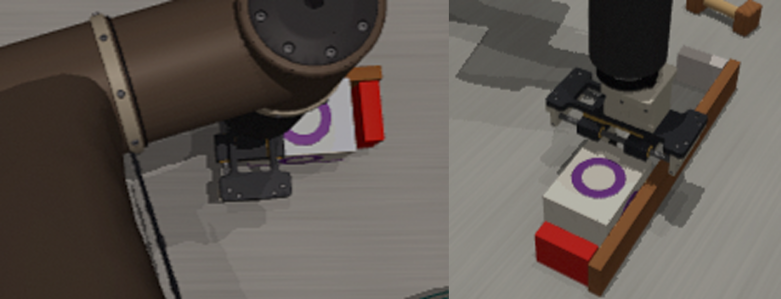

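It is still flat to the rail, with about 15 mm left to the red stop.

play_rows:
  increments:
    - [0.4,0,0,0,0,0]
    - [0.8,0,0,0,0,0]
    - [1.1,0,0,0,0,0]
    - [1.3,0,0,0,0,0]
    - [1.4,0,0,0,0,0]
    - [1.4,0,0,0,0,0]

```text
time: 11.87
tool_pos: [0.6156, -0.0315, 0.041]
eef_rot: [-2.284, 2.156, -0.0]
force: [-1.1, 4.3, 3.3]
gripper_width: 0.337
gripper_force: 2.2
```

play_rows:
  increments:
    - [0.1,0,0,0,0,0]
    - [0.2,0,0,0,0,0]
    - [0.2,0,0,0,0,0]

```text
time: 12.12
tool_pos: [0.6157, -0.0333, 0.041]
eef_rot: [-2.283, 2.156, -0.0]
force: [-1.9, 5.0, 3.6]
gripper_width: 0.339
gripper_force: 2.8
```

play_rows:
  increments:
    - [0.1,0,0,0,0,0]
    - [0.2,0,0,0,0,0]
    - [0.2,0,0,0,0,0]

```text
time: 12.37
tool_pos: [0.6158, -0.0345, 0.041]
eef_rot: [-2.283, 2.156, 0.001]
force: [-3.7, 9.5, 5.5]
gripper_width: 0.339
gripper_force: 5.2
```

play_rows:
  increments:
    - [0.1,0,0,0,0,0]
    - [0.2,0,0,0,0,0]
    - [0.2,0,0,0,0,0]

```text
time: 12.62
tool_pos: [0.6158, -0.0345, 0.041]
eef_rot: [-2.282, 2.154, 0.003]
force: [-5.7, 22.1, 7.2]
gripper_width: 0.341
gripper_force: 10.8
```

```bash
python3 look.py a5 0.621 -0.105 0.057
```

```text
[ 0.61579917 -0.03454006  0.04103946] 12.6167 [-5.70681857 22.13531512  7.15733456]
ring 176 [ 0.60393673 -0.11568566  0.075     ]
ring 367 [ 0.62220895 -0.10563469  0.075     ]
carton [ 0.61948257 -0.10502747  0.07571119] 0.469640316392218 rail frame -0.04671510338323908 -0.13027772883126085 0.0187111940231112
```

play_rows:
  increments:
    - [-1,0,0,0,0,0]
    - [-2.5,0,0,0,0,0]
    - [-2.5,0,-4,0,0,0]
    - [-2.5,0,-8,0,0,0]
    - [-2.5,0,-9,0,0,0]
    - [-2.5,0,-9,0,0,0]
  jaw: 0.14

```text
time: 13.32
tool_pos: [0.6168, -0.0126, 0.135]
eef_rot: [-2.281, 2.153, -0.007]
force: [-0.0, 0.3, -0.1]
gripper_width: 0.568
gripper_force: 0.0
```

```bash
python3 - <<'E'
from h import *
print(rowto(*w(-.15,-.125),.14,RT))
E
```

```text
[8.703, 10.585, -0.577, -0.006, -0.005, -1.57]
```

play_rows:
  increments:
    - [2,3,-0.6,0,0,-0.4]
    - [5,6,-0.6,0,0,-0.8]
    - [8.7,10.6,-0.6,0,0,-1.2]
    - [8.7,10.6,-0.6,0,0,-1.57]
    - [8.7,10.6,-0.6,0,0,-1.57]
    - [8.7,10.6,-0.6,0,0,-1.57]
    - [8.7,10.6,-0.6,0,0,-1.57]
    - [8.7,10.6,-0.6,0,0,-1.57]
    - [8.7,10.6,-0.6,0,0,-1.57]
    - [8.7,10.6,-0.6,0,0,-1.57]
    - [8.7,10.6,-0.6,0,0,-1.57]
    - [8.7,10.6,-0.6,0,0,-1.57]
    - [8.7,10.6,-0.6,0,0,-1.57]
    - [8.7,10.6,-0.6,0,0,-1.57]
    - [8.7,10.6,-0.6,0,0,-1.57]
    - [8.7,10.6,-0.6,0,0,-1.57]

```text
time: 14.65
tool_pos: [0.5132, -0.106, 0.1362]
eef_rot: [3.14, 0.084, -0.001]
force: [-1.0, 0.1, 0.9]
gripper_width: 0.569
gripper_force: 0.0
```

```bash
python3 look.py a6 0.621 -0.105 0.057; python3 - <<'E'
from h import *
print(rowto(*w(-.15,-.125),.04,RT),rowto(*w(-.1,-.125),.04,RT))
E
```

```text
[ 0.51321033 -0.10599704  0.13622305] 14.65 [-1.02197992  0.11815513  0.90581941]
ring 63 [ 0.64833055 -0.10056774  0.075     ]
ring 362 [ 0.62262725 -0.10577611  0.075     ]
carton [ 0.62152137 -0.10318045  0.06104   ] 0.554326575335272 rail frame -0.04457439173360472 -0.12854985631859137 0.00403999660907383
[0.265, -0.012, 9.65, 0.0, 0.0, -0.002] [5.265, -0.021, 9.649, 0.0, 0.0, -0.002]
```

View pics/a6.png

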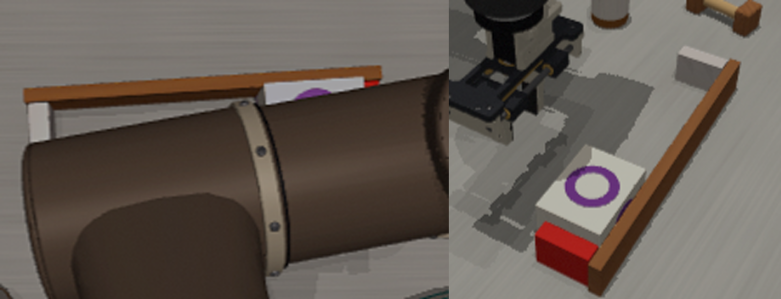

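It looks seated. I'll give one gentle press toward the rail to make sure the side is flat.

play_rows:
  increments:
    - [0.2,0,3.5,0,0,0]
    - [0.2,0,7,0,0,0]
    - [0.2,0,9,0,0,0]
    - [0.2,0,9.7,0,0,0]
    - [0.2,0,9.7,0,0,0]
    - [1,0,9.7,0,0,0]
    - [2,0,9.7,0,0,0]
    - [3,0,9.7,0,0,0]
    - [4,0,9.7,0,0,0]
    - [4.5,0,9.7,0,0,0]
    - [4.8,0,9.7,0,0,0]
    - [5,0,9.7,0,0,0]
    - [5,0,9.7,0,0,0]

```text
time: 15.93
tool_pos: [0.5636, -0.1031, 0.0395]
eef_rot: [-3.14, -0.088, 0.0]
force: [1.0, -0.4, 0.6]
gripper_width: 0.571
gripper_force: 0.0
```

play_rows:
  increments:
    - [0.1,0,0,0,0,0]
    - [0.2,0,0,0,0,0]
    - [0.2,0,0,0,0,0]

```text
time: 16.18
tool_pos: [0.5653, -0.103, 0.0396]
eef_rot: [3.14, 0.088, -0.0]
force: [-0.1, -0.0, 0.9]
gripper_width: 0.568
gripper_force: 0.0
```

play_rows:
  increments:
    - [0.1,0,0,0,0,0]
    - [0.2,0,0,0,0,0]
    - [0.2,0,0,0,0,0]

```text
time: 16.43
tool_pos: [0.5659, -0.103, 0.0394]
eef_rot: [3.14, 0.088, -0.004]
force: [-5.0, 1.0, 4.1]
gripper_width: 0.568
gripper_force: 2.4
```

play_rows:
  increments:
    - [0.1,0,0,0,0,0]
    - [0.2,0,0,0,0,0]
    - [0.2,0,0,0,0,0]

```text
time: 16.68
tool_pos: [0.5659, -0.1031, 0.0392]
eef_rot: [3.14, 0.088, -0.01]
force: [-10.3, 0.1, 8.0]
gripper_width: 0.569
gripper_force: 5.5
```

play_rows:
  increments:
    - [-0.5,0,0,0,0,0]
    - [-2,0,0,0,0,0]
    - [-4.5,0,0,0,0,0]
    - [-5,0,-4,0,0,0]
    - [-5,0,-8,0,0,0]
    - [-5,-4,-12,0,0,0]
    - [-5,-8,-16,0,0,0]
    - [-5,-12,-18,0,0,0]
    - [-5,-16,-18,0,0,0]
    - [-5,-20,-18,0,0,0]
    - [-5,-24,-18,0,0,0]
    - [-5,-28,-18,0,0,0]
    - [-5,-32,-18,0,0,0]
    - [-5,-36,-18,0,0,0]
    - [-5,-36,-18,0,0,0]

```text
time: 17.93
tool_pos: [0.4991, 0.2583, 0.2198]
eef_rot: [-3.139, -0.092, -0.002]
force: [0.5, 0.2, -0.2]
gripper_width: 0.571
gripper_force: 0.0
```

```bash
python3 look.py a7 0.621 -0.105 0.057; python3 - <<'E'
from h import *
p=optics.grab_frame("top"); cv2.imwrite("pics/end.png",p["img"])
E
```

```text
[0.49907308 0.25827207 0.2197815 ] 17.9333 [ 0.53254582  0.22038438 -0.17889329]
ring 419 [ 0.62093826 -0.10565913  0.075     ]
ring 367 [ 0.62220895 -0.10563469  0.075     ]
carton [ 0.62024554 -0.10403773  0.0768814 ] 0.18341126758425919 rail frame -0.045896994331195554 -0.12933305742855183 0.019881396563338254
```

View pics/a7.png

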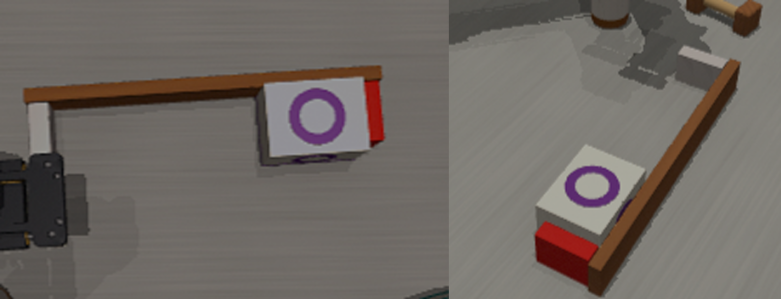

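The carton is upright, flat against the rail and touching the red stop. The ring has not moved since it stalled against the stop, and the gripper is well clear.

```bash
python3 -c "
from workcell import robot
print(robot.sign_off())"
```

```text
the job is handed in; nothing more can be done
None
```

The job is handed in: the purple carton stands upright in the corner, its long side flat against the rail and its end touching the red stop; the arm never came near the teal carton, jar or dumbbell, and it finished clear of everything at about 18 s.

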